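# Check the frying pan with the hanging infrared thermometer

### The arm

A 7-joint arm with a two-finger parallel gripper is mounted at the origin on a cart in front of the work surface, level with it; the furniture and walls round the work are solid. World frame = base frame: x ahead of the robot, y to its left, z up, the work surface at z = 0. Lengths are in m, angles in rad, forces in N, time in s.
With the tool pointing down it reaches from about 0.4 to 0.85 m from the base axis. Payload 10.4 kg.
Tool frame: the origin (TCP) lies midway between the tips of the shut fingers; the grasp point (between the pads) lies tcp_to_grasp behind it (tcp_to_grasp is the distance from the TCP to the grasp point, in m); z points along the fingers, y is the line along which they close (so a half turn about z gives the same grasp; the last joint's range is limited). The gripper opens to 85 mm and grips with 20 to 120 N. Pads are 22 mm wide; open, the fingers measure 114 mm over their backs; the gripper's body (76 mm by 85 mm) begins 54 mm behind the grasp point. The pads swing forward as they close: fully open they stand 13 mm farther back than shut.
Start: joints at [1.134, 0.332, -0.065, 1.46, 0.022, 1.35, -0.088], TCP at [0.251, -0.572, 0.231] pointing down, gripper open.
Joint ranges: [-2.6, 2.6], [-0.5, 2.12], [-1.47, 1.34], [0.16, 2.42], [-1.27, 4.41], [0.06, 2.06], [-2.6, 2.6]. Speed limits (rad/s): [2.22, 2.22, 2.79, 2.79, 3.14, 3.14, 3.14].

### API

Orientations are given as a rotation vector (axis times angle).
In Python, from rig import sense, grab_frame, camera_info, job_done, boxes_of, tcp_to_grasp gives the robot as it stands.
- The arm moves only by the tool move_arm, never from a script. Its arguments are lists of equal length, an entry for each row: "translation": the shift along the tool's x, y, z scaled (see below), a list of three; "rot": the turn, a rotation vector about the tool's x, y, z scaled (see below), a list of three. A call has 1 to 10 rows; each row is the pose to reach, as a shift and turn from the pose commanded when the call began, along the tool's axes at that moment; what a row does not reach only later rows make up. The controller multiplies each number of a shift by 200 mm and each number of a turn by pi/4 rad. A row lasts 1/8 s, in which the tool goes at most 62.5 mm and 10.7 degrees, less where a joint would pass 70% of its speed; a pose out of reach is approached as far as the arm can. A call with a number of a shift or a turn outside -1 to 1 is refused whole. A call with a gripper value outside its range is refused whole. "claw" is the finger opening in mm, from 0 to 85.4, set as the call begins (left out, the last holds). The fingers move at their own pace and stop on an object; "newtons" is the grip in N (left out, the last holds). Time passes only in rows, so rows that repeat a pose let the fingers close. It gives the time, the measured TCP pose, the force, the opening and the grip force at its end, in the units of the state.
- sense(): the state, without advancing time (a new reading comes with each control period).
- grab_frame(name): name is "side" or "top" or "wrist"; returns the picture (384x512x3 uint8, red, green, blue); there is no depth.
- camera_info(name): a dict with "camera_matrix" (3x3 intrinsics, pixels), "R" (3x3) and "t" (3): a world point X has camera coordinates R X + t. Camera axes: x right, y down, z forward; pixel columns grow to the right and rows downward; lengths in m; the calibration is good to about 2 mm. A picture is of the moment at which its call begins: read the wrist's pose just before it. camera_info takes no time and is no camera call; for the wrist camera it gives the pose at the moment of the call.
- job_done(): hands the job in; it is judged then, once.
Trained networks look in the newest picture that a camera, given by its name, has taken for a name from the list of things; names that differ only in an ending like _2 or _b are one class to them, and where a whole thing is asked for, a point or a joint stands for the part that bears it (a point fixed in the world has none). Each returns a list of dicts, best first, with "conf" (0 to 1); they miss things now and then, are a little off and sometimes report something else, mostly with a low value. They report only what shows in the picture. A call takes as long as a camera call. They do not tell look-alikes from the thing itself.
- boxes_of(camera, name): "extent" ([left, top, right, bottom] in pixels, round what is visible of it).
The state is a dict: "t": time; "joints": joint angles; "qvel": joint speeds; "tau": joint torques, N m; "eef_pos": TCP position; "orientation": TCP orientation; "contact_force": force on the tool from outside, world axes, zero at the start; "torque": the same for the moment, N m; "finger_gap": opening from 0.0 (shut) to 1.0 (fully open); "finger_force": force on a finger pad.
Only numpy, scipy, OpenCV 4.12 (cv2) and the standard library are available. Lean on these libraries where they do the work, as an engineer would, in place of code of your own. Each camera call takes 0.05 s, during which the arm holds its last target. There are 200 camera calls.

### The job

Before the frying pan is put away, check it with the infrared thermometer: lift the thermometer up and off its hook under the shelf, point its nose at the middle of the pan's floor from 10 to 20 cm away, and hold it still there for two seconds without touching the pan. Then hang it by its loop on the free hook again, hanging straight down and at rest. Leave the turner and the skimmer on their hooks and do not push the things on the worktop about.

Things in the scene. Friction and masses are not known exactly. Their poses are not given: they have to be found in the camera images.
- rack: Fixed counter rack: wooden shelf board 370 mm wide (y), 130 mm deep (x -55 to +75 mm), underside 360 and top 378 mm above the worktop, a mug and jars on it; on two bent 12 mm rod frames at y = -165 and +165 mm, uprights at x = +70 mm, feet to x = -60 mm. Open below but for thin cross bars at x = +70 mm. Origin on the worktop; z up, -x is its front, towards the robot (yaw varies).
- hook0 (a point): Left-most of three steel J-hooks (6 mm wire), 110 mm apart under the shelf near its front edge. Point: top of the wire in the hollow of the hook, 288 mm above the worktop, at x = -30, y = 110 mm of the rack; axes as the rack. The shank rises to the shelf 11 mm behind it (+x); the open tip turns up 13 mm in front (-x), its top 15 mm above the point.
- hook1 (a point): Middle of three steel J-hooks (6 mm wire), 110 mm apart under the shelf near its front edge. Point: top of the wire in the hollow of the hook, 288 mm above the worktop, at x = -30, y = 0 mm of the rack; axes as the rack. The shank rises to the shelf 11 mm behind it (+x); the open tip turns up 13 mm in front (-x), its top 15 mm above the point.
- hook2 (a point): Right-most of three steel J-hooks (6 mm wire), 110 mm apart under the shelf near its front edge. Point: top of the wire in the hollow of the hook, 288 mm above the worktop, at x = -30, y = -110 mm of the rack; axes as the rack. The shank rises to the shelf 11 mm behind it (+x); the open tip turns up 13 mm in front (-x), its top 15 mm above the point.
- thermometer: Infrared thermometer: stubby white and grey stick hanging nose down on one of the hooks (varies). Casing 22 (x) x 34 (y) x 126 mm (z -59 to 67), display on its -x face; black round nose, 24 mm, to z = -79. On top a loop of 4 mm wire in the y-z plane: opening 26 mm wide, z 67 to 107. Raise it 15 to 34 mm to pass the hook tip. 110 g. Origin: middle of the casing; z up to the loop, y the rack's y.
- thermometer_hang (a point): Inner top of the thermometer's wire loop, 107 mm above the thermometer's origin along its z; coincides with a hook's point when it hangs there.
- nose (a point): Lens at the tip of the thermometer's nose, 80 mm below its origin; the thermometer looks straight out along its own -z (down when hanging). Axes as the thermometer's.
- turner: Slotted steel turner hanging by the same kind of loop from another hook: flat handle 18 mm wide, blade 76 mm wide (y) from z = -67 to -156 mm. Origin 107 mm below the inner top of its loop; z up.
- turner_hang (a point): Inner top of the turner's loop.
- skimmer: Flat round wire skimmer hanging by the same kind of loop from another hook: slim two-wire handle, round mesh 95 mm across centred at z = -115 mm. Origin 107 mm below the inner top of its loop; z up.
- skimmer_hang (a point): Inner top of the skimmer's loop.
- pan: Small dark steel frying pan, 200 mm across the rim, 42 mm high, walls 4 mm, floor 5 mm thick and 150 mm across, standing on a round cork trivet (180 mm, 10 mm thick). Black handle along its -y, reaching 248 mm from the centre, top 65 mm above the pan's underside. 0.9 kg. Origin: centre of its underside; z up.
- pan_middle (a point): Middle of the upper face of the pan's floor, 5 mm above the pan's origin.
- salt_shaker: Clear salt shaker with a grey top, 44 mm across, 90 mm high, loose on the worktop. Origin: centre of its underside.
- masking_tape: Roll of masking tape, 104 mm across, 25 mm high, lying on the worktop. Origin: centre of its underside.
- teaspoon: Teaspoon, 130 mm long, lying on the worktop. Origin: centre of its underside, x along it.
Mind the look-alikes: they are no part of the job. There is more than one size of the thermometer; the one meant has the size given above.

How it is judged:
By the outcome, as a careful person would: the job done as asked, in the order asked, and still so for the second after the job is handed in, with the robot touching nothing.
It also fails if it takes over 64 s, if anything falls off the work surface, if the arm or the gripper's body presses on something with over 40 N, if the wrist force passes 120 N, or if a joint passes its speed limit or range.

## Working session

There is one attempt and no reset: what is moved stays moved. The work goes in short steps, Python scripts to look and compute and a tool call to move; the robot and the scene stay as the last step left them, time stands still between calls to the robot, and variables do not carry over. Pictures are saved under pics/ and viewed, at most 13 in all, crops included, and the job is handed in when it is done.

Besides the shell and the picture viewer there is one more tool, called as name(argument=value, ...) on one line, values as JSON. move_arm: Moves the arm, as the interface text tells. Its arguments: {"type":"object","properties":{"translation":{"type":"array","items":{"type":"array","items":{"type":"number"}}},"rot":{"type":"array","items":{"type":"array","items":{"type":"number"}}},"claw":{"type":"number"},"newtons":{"type":"number"}},"required":["translation","rot"]}

```bash
mkdir -p pics; cat > h.py <<'E'
import numpy as np, cv2
from scipy.spatial.transform import Rotation as Ro
from rig import sense, grab_frame, camera_info, job_done, boxes_of, tcp_to_grasp
def snap(n,f):
    im=grab_frame(n); cv2.imwrite('pics/'+f+'.png',im[:,:,::-1]); return im
def ray(n,uv,ci=None):
    c=ci or camera_info(n); K=np.array(c['camera_matrix']);R=np.array(c['R']);t=np.array(c['t'])
    d=R.T@np.linalg.solve(K,[uv[0],uv[1],1.]); return -R.T@t, d/np.linalg.norm(d)
def tri(rays):
    A=sum(np.eye(3)-np.outer(d,d) for o,d in rays); b=sum((np.eye(3)-np.outer(d,d))@o for o,d in rays)
    return np.linalg.solve(A,b)
def proj(n,X):
    c=camera_info(n); p=np.array(c['camera_matrix'])@(np.array(c['R'])@np.array(X)+np.array(c['t'])); return p[:2]/p[2]
def atz(r,z):
    o,d=r; return o+d*(z-o[2])/d[2]
E
python3 - <<'E'
from h import *
s=sense(); print(s['t'],s['eef_pos'],s['orientation'],tcp_to_grasp if not callable(tcp_to_grasp) else tcp_to_grasp())
a=[]
for n in ['side','top','wrist']:
    im=snap(n,n+'0'); a.append(im); print(n,ray(n,(256,192)))
    for k in ['rack','thermometer','turner','skimmer','pan','salt_shaker','masking_tape','teaspoon']:
        print(k,[(np.round(b['extent']).astype(int).tolist(),round(b['conf'],2)) for b in boxes_of(n,k)[:3]])
E
```

```text
0.0 [ 0.25115782 -0.57190253  0.23050247] [-3.07321908e+00 -6.45110091e-01  5.90083953e-04] 0.0187
side (array([-0.55682597,  0.25319328,  0.68559394]), array([ 0.88630687, -0.21810312, -0.40852315]))
rack [([137, 95, 262, 265], 0.92)]
thermometer [([137, 249, 148, 281], 0.75), ([175, 181, 189, 228], 0.62)]
turner [([203, 168, 221, 242], 0.82)]
skimmer [([230, 158, 245, 229], 0.77), ([202, 172, 219, 244], 0.47)]
pan []
salt_shaker []
masking_tape [([180, 255, 218, 282], 0.74)]
teaspoon [([232, 162, 245, 229], 0.58), ([234, 251, 253, 270], 0.5), ([175, 182, 191, 225], 0.46)]
top (array([ 0.08738393, -0.13757774,  1.27369414]), array([ 0.38946094,  0.13740059, -0.91073665]))
rack [([139, 82, 297, 224], 0.64)]
thermometer []
turner [([214, 158, 237, 206], 0.98)]
skimmer [([257, 156, 276, 196], 0.81)]
pan [([297, 237, 426, 308], 0.62)]
salt_shaker [([257, 264, 269, 282], 0.6)]
masking_tape [([166, 222, 203, 261], 0.76)]
teaspoon [([139, 81, 297, 219], 0.69), ([218, 242, 254, 265], 0.47)]
wrist (array([ 0.32873304, -0.53781824,  0.374227  ]), array([-0.28833051, -0.12678983, -0.9490995 ]))
rack []
thermometer []
turner []
skimmer []
pan []
salt_shaker []
masking_tape []
teaspoon []
```

View pics/side0.png

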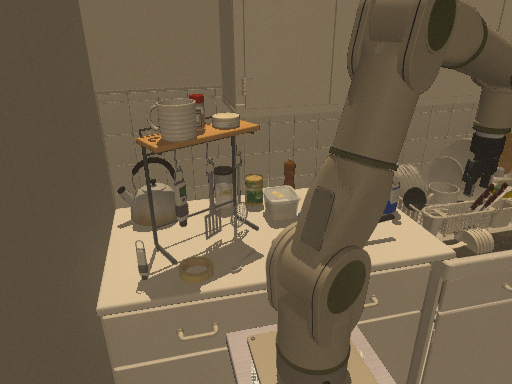

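View pics/top0.png

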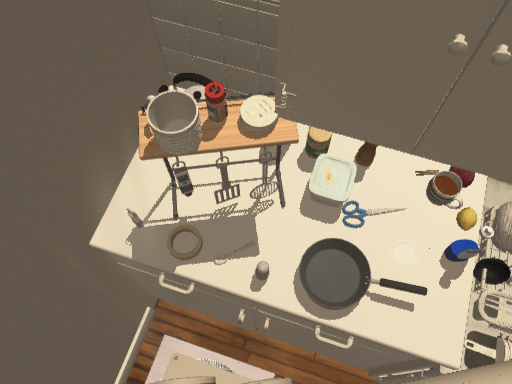

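The thermometer hangs on the left hook (side about (181,200), top about (182,178)), with the turner in the middle and the skimmer on the right. A look-alike lies at side (142,262). The pan is at top (335,272). Next I'll zoom in.

```bash
python3 - <<'E'
import cv2
a=cv2.imread('pics/side0.png')[110:260,130:270]; b=cv2.imread('pics/top0.png')[90:240,125:305]
cv2.imwrite('pics/sc.png',cv2.resize(a,None,fx=4,fy=4,interpolation=cv2.INTER_CUBIC))
cv2.imwrite('pics/tc.png',cv2.resize(b,None,fx=4,fy=4,interpolation=cv2.INTER_CUBIC))
E
```

```text
(no output)
```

View pics/sc.png

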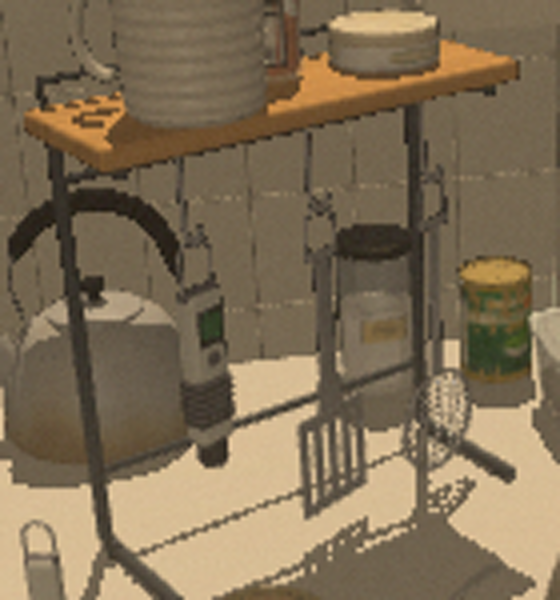

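View pics/tc.png

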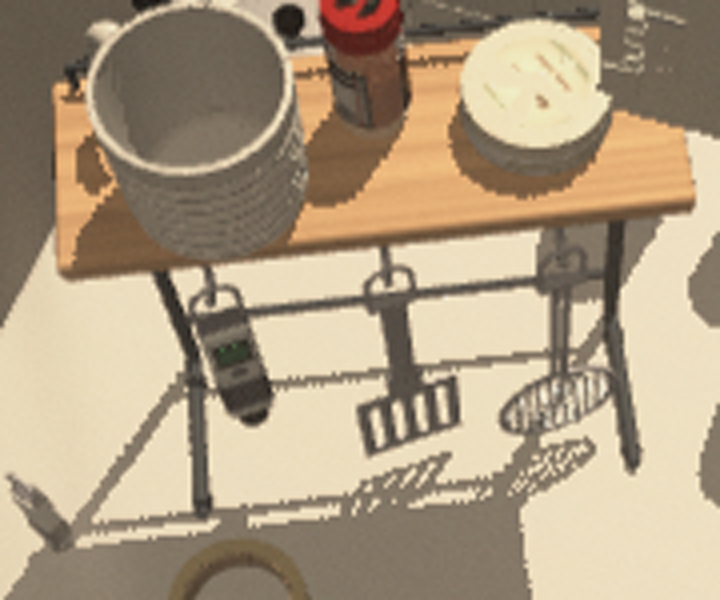

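Side crop: shelf front-left top corner (105,155), loops (193,228), (318,195) and (432,165), nose (215,465). Top crop: shelf front corners (60,265) and (693,195), feet tips (203,512) and (632,467), nose (258,425). I'll fit the rack pose to these.

```bash
python3 - <<'E'
from h import *
from scipy.optimize import least_squares
S=lambda u,v:(u/4+130,v/4+110); T=lambda u,v:(u/4+125,v/4+90)
obs=[('top',T(60,262),(-.055,.185,.378)),('top',T(693,193),(-.055,-.185,.378)),('top',T(203,515),(-.06,.165,.004)),('top',T(632,469),(-.06,-.165,.004)),
('top',T(216,287),(-.03,.11,.292)),('top',T(388,265),(-.03,0,.292)),('top',T(560,248),(-.03,-.11,.292)),
('side',S(105,156),(-.055,.185,.378)),('side',S(520,65),(-.055,-.185,.378)),
('side',S(195,229),(-.03,.11,.292)),('side',S(319,196),(-.03,0,.292)),('side',S(432,167),(-.03,-.11,.292)),
('top',T(258,427),(-.03,.11,.102)),('side',S(215,466),(-.03,.11,.102))]
W=lambda p,P:np.array([p[0]+np.cos(p[2])*P[0]-np.sin(p[2])*P[1],p[1]+np.sin(p[2])*P[0]+np.cos(p[2])*P[1],P[2]])
f=lambda p:np.concatenate([proj(n,W(p,P))-uv for n,uv,P in obs])
r=least_squares(f,[.6,.2,0],loss='soft_l1'); p=r.x; print(p,np.round(f(p).reshape(-1,2),1).tolist())
np.save('rack.npy',p)
for y in(.11,0,-.11):print('hook',W(p,(-.03,y,.288)))
for a,b,nm in[((216,287),(195,229),'loop0'),((258,427),(215,466),'nose'),((388,265),(319,196),'loop1'),((560,248),(432,167),'loop2')]:
  print(nm,tri([ray('top',T(*a)),ray('side',S(*b))]))
# pan
im=cv2.imread('pics/top0.png')
for z in(.015,):print('pan c at floor',atz(ray('top',(336,276)),z))
print('pan rim L/R/T/B at z=.052',[atz(ray('top',q),.052).round(3).tolist() for q in((300,272),(371,272),(336,240),(336,308))])
print('shaker',atz(ray('top',(262,278)),0),'tape',atz(ray('top',(185,243)),.02))
s=sense();print(Ro.from_rotvec(s['orientation']).as_matrix().round(3),s['joints'])
c=camera_info('wrist');print(c)
E
```

```text
[0.598075   0.13516767 0.45817037] [[-1.0, 2.1], [1.5, 0.6], [0.1, -0.8], [0.4, -2.7], [-1.4, 0.3], [-0.1, 0.6], [0.6, -0.3], [-0.2, -1.9], [0.2, -2.3], [0.0, 0.9], [0.2, 0.8], [-0.1, 0.6], [-0.9, -3.3], [0.4, -1.6]]
hook [0.52251523 0.22055339 0.288     ]
hook [0.5711691  0.12189843 0.288     ]
hook [0.61982297 0.02324347 0.288     ]
loop0 [0.52429648 0.21885625 0.29332602]
nose [0.51657546 0.2192175  0.09806538]
loop1 [0.57174261 0.12187557 0.29439503]
loop2 [0.61657182 0.02375976 0.29523701]
pan c at floor [ 0.44974645 -0.24749274  0.015     ]
pan rim L/R/T/B at z=.052 [[0.418, -0.147, 0.052], [0.481, -0.333, 0.052], [0.54, -0.218, 0.052], [0.355, -0.266, 0.052]]
shaker [ 0.38067696 -0.04881282  0.        ] tape [0.4025404  0.19563152 0.02      ]
[[ 0.916  0.402  0.   ]
 [ 0.402 -0.916 -0.   ]
 [ 0.     0.    -1.   ]] [ 1.13438755  0.33221256 -0.06466513  1.46012891  0.02159382  1.34991105
 -0.08851521]
{'camera_matrix': array([[302.51581391,   0.        , 255.71429065],
       [  0.        , 302.51581391, 195.38170657],
       [  0.        ,   0.        ,   1.        ]]), 'R': array([[ 0.40279089, -0.91529137, -0.00109855],
       [-0.86528205, -0.38117412,  0.32556606],
       [-0.29840655, -0.13018449, -0.94551866]]), 't': array([-0.62426102, -0.04238887,  0.38191226])}
```

move_arm(translation=[[0,0,-0.3],[0,0,-0.6],[0,0,-0.75],[0,0,-0.75],[0,0,-0.75]], rot=[[0,0,0],[0.15,0.1,0.1],[0.3,0.2,0.2],[0.4,0.3,0.3],[0.4,0.3,0.3]])

```text
t: 1.98
eef_pos: [0.2497, -0.5736, 0.3791]
orientation: [-2.765, -0.238, -0.231]
contact_force: [-1.0, -0.3, -0.1]
finger_gap: 0.997
finger_force: 0.0
```

```bash
cat > kin.py <<'E'
import numpy as np, json, itertools
from scipy.optimize import least_squares
from scipy.spatial.transform import Rotation as Ro
def fk(q,s,p):
    # p: base z, a, b, c, offsets e1..e3 (x), rz tool
    R=Ro.identity(); x=np.zeros(3)
    d=[p[0],0,p[1],0,p[2],0,p[3]]; off=[p[4],0,p[5],0,p[6],0,0]
    for i in range(7):
        R=R*(Ro.from_euler('z',s[i]*q[i]) if i%2==0 else Ro.from_euler('y',s[i]*q[i]))
        x=x+R.apply([off[i],0,d[i]])
    return x,R*Ro.from_euler('z',p[7])
E
cat > log.py <<'E'
from h import *
import json,os
s=sense(); L=json.load(open('log.json')) if os.path.exists('log.json') else [[[1.13438755,.33221256,-.06466513,1.46012891,.02159382,1.34991105,-.08851521],[.25115782,-.57190253,.23050247],[-3.07321908,-.645110091,.00059]]]
L.append([list(map(float,s[k])) for k in('joints','eef_pos','orientation')]); json.dump(L,open('log.json','w'))
print(s['t'],np.round(s['joints'],3),np.round(s['eef_pos'],4),np.round(s['orientation'],3))
E
cat > fit.py <<'E'
from kin import *
L=json.load(open('log.json'))
best=None
for sg in itertools.product([1,-1],repeat=4):
  for rz in (0,np.pi/2,np.pi,-np.pi/2):
    s=[sg[0],1,sg[1],1,sg[2],1,sg[3]]
    def f(p):
        o=[]
        for q,x,r in L:
            X,R=fk(q,s,p); o+=list(X-x)+list(.3*(R.inv()*Ro.from_rotvec(r)).as_rotvec())
        return np.array(o+list(.001*p[4:7]))
    r=least_squares(f,[.35,.45,.45,.3,0,0,0,rz])
    if best is None or r.cost<best[0]: best=(r.cost,s,r.x)
print(best); json.dump([best[1],list(best[2])],open('kin.json','w'))
E
python3 log.py; python3 fit.py
```

```text
1.975 [ 1.231  0.562 -0.018  0.889 -0.263  1.984 -0.255] [ 0.2497 -0.5736  0.3791] [-2.765 -0.238 -0.231]
(np.float64(4.2262159297503706e-07), [-1, 1, -1, 1, -1, 1, -1], array([-0.41809386,  0.82120224,  0.25886306,  0.48700936,  0.55122615,
       -0.53119387, -0.24918507,  1.57076856]))
```

```bash
cat >> h.py <<'E'
def rel(x,R,x0=None,R0=None):
    s=sense(); R0=R0 or Ro.from_rotvec(s['orientation']); x0=s['eef_pos'] if x0 is None else x0
    t=R0.inv().apply(np.array(x)-x0)/.2; r=(R0.inv()*R).as_rotvec()/(np.pi/4)
    print('T',t.round(3).tolist(),'R',r.round(3).tolist())
E
python3 - <<'E'
from h import *
rel([.38,-.42,.42],Ro.from_rotvec([-3.073,-.645,0])*Ro.from_euler('z',-.5))
E
```

```text
T [0.776, -0.651, 0.172] R [-0.321, -0.397, -0.932]
```

move_arm(translation=[[0.2,-0.16,0.04],[0.4,-0.33,0.09],[0.6,-0.5,0.13],[0.776,-0.651,0.172],[0.776,-0.651,0.172],[0.776,-0.651,0.172]], rot=[[-0.06,-0.08,-0.19],[-0.13,-0.16,-0.37],[-0.19,-0.24,-0.56],[-0.26,-0.32,-0.74],[-0.321,-0.397,-0.932],[-0.321,-0.397,-0.932]])

```text
t: 2.72
eef_pos: [0.3819, -0.416, 0.4237]
orientation: [2.809, 1.395, 0.001]
contact_force: [-0.1, 0.1, -0.5]
finger_gap: 1.002
finger_force: 0.0
```

```bash
python3 log.py; python3 fit.py
```

```text
2.725 [ 0.922  0.18  -0.212  1.255  0.04   1.705  0.069] [ 0.3819 -0.416   0.4237] [2.809e+00 1.395e+00 1.000e-03]
(np.float64(0.0012586119559587902), [-1, 1, -1, 1, -1, 1, -1], array([ 0.16936132,  0.34476625,  0.42470639,  0.23126225,  0.15966328,
       -0.07419941, -0.05170162,  1.57077782]))
```

```bash
cat > kin.py <<'E'
import numpy as np, json, itertools
from scipy.optimize import least_squares
from scipy.spatial.transform import Rotation as Ro
S=[-1,1,-1,1,-1,1,-1]
# p: d1,d3,d5,d7, x-offsets after j1,j3,j4,j5,j6 
def fk(q,p):
    R=Ro.identity(); x=np.zeros(3)
    d=[p[0],0,p[1],0,p[2],0,p[3]]; off=[p[4],0,p[5],p[6],p[7],p[8],0]
    for i in range(7):
        R=R*Ro.from_euler('zy'[i%2],S[i]*q[i]); x=x+R.apply([off[i],0,d[i]])
    return x,R*Ro.from_euler('z',np.pi/2)
E
cat > fit.py <<'E'
from kin import *
L=json.load(open('log.json'))
for q,x,r in L: print('rot err',(fk(q,np.zeros(9))[1].inv()*Ro.from_rotvec(r)).magnitude())
f=lambda p:np.concatenate([fk(q,p)[0]-x for q,x,r in L])
for mask in ([],[6],[8],[7],[5],[5,6],[4],[6,8],[5,6,8],[4,5,6,7,8]):
    def g(v):
        p=np.zeros(9); p[:4]=v[:4]; p[mask]=v[4:]; return p
    r=least_squares(lambda v:np.concatenate([f(g(v)),1e-4*v[4:]]),[.35,.45,.45,.3]+[0]*len(mask))
    print(mask,abs(f(g(r.x))).max().round(4),r.x.round(4))
E
python3 fit.py
```

```text
rot err 0.0014798221900935234
rot err 2.920781894283451e-16
rot err 5.334685251365428e-17
[] 0.0362 [0.1886 0.3906 0.4959 0.2176]
[6] 0.0433 [ 0.0855  0.3655  0.5024  0.1822 -0.0931]
[8] 0.0372 [0.1822 0.4053 0.5043 0.2263 0.013 ]
[7] 0.0428 [ 0.1424  0.4109  0.4925  0.2464 -0.057 ]
[5] 0.0363 [ 0.188   0.3913  0.4968  0.218  -0.0011]
[5, 6] 0.0433 [ 0.0865  0.3644  0.501   0.1816  0.0018 -0.0932]
[4] 0.0315 [0.242  0.3052 0.3978 0.19   0.1271]
[6, 8] 0.0432 [ 0.0851  0.3675  0.5034  0.1835 -0.0927  0.0017]
[5, 6, 8] 0.0428 [ 0.0975  0.3912  0.4979  0.2007  0.0423 -0.0859  0.0428]
[4, 5, 6, 7, 8] 0.0 [ -4.4071  -6.3383   0.7847  -8.268   -0.4488   0.7631 -10.3038   7.4506
  -1.0213]
```

```bash
cat > fit.py <<'E'
from kin import *
L=json.load(open('log.json'))
def rots(q):
    R=Ro.identity(); o=[]
    for i in range(7): R=R*Ro.from_euler('zy'[i%2],S[i]*q[i]); o.append(R.as_matrix())
    return o
# columns: z after j1, j3,j5,j7 ; candidates
names=['z1','z3','z5','z7']; cand=['x0','y0','x1','y2','x3','x4','y4','y6','x6']
def col(n,q):
    i=int(n[1]); e='xyz'.index(n[0]); return np.eye(3)[e] if i==0 else rots(q)[i-1][:,e]
b=np.concatenate([x for q,x,r in L]); res=[]
for k in range(0,4):
  for c in itertools.combinations(cand,k):
    N=names+list(c); A=np.array([np.concatenate([col(n,q) for q,_,_ in L]) for n in N]).T
    v=np.linalg.lstsq(A,b,rcond=None)[0]; res.append((abs(A@v-b).max(),k,N,v))
for k in range(0,4):
  for r in sorted([r for r in res if r[1]==k and (abs(r[3])<.7).all()],key=lambda r:r[0])[:4]: print(k,r[0].round(4),r[2][4:],r[3].round(3))
E
python3 fit.py
```

```text
0 0.0362 [] [0.189 0.391 0.496 0.218]
1 0.0013 ['y2'] [ 0.266  0.439  0.495  0.343 -0.046]
1 0.0017 ['y4'] [ 0.251  0.454  0.486  0.341 -0.045]
1 0.007 ['y6'] [ 0.269  0.427  0.494  0.331 -0.045]
1 0.0105 ['y0'] [ 0.289  0.327  0.461  0.259 -0.074]
2 0.0003 ['y2', 'y4'] [ 0.259  0.446  0.491  0.342 -0.025 -0.021]
2 0.0005 ['x0', 'y4'] [ 0.257  0.454  0.49   0.346 -0.007 -0.04 ]
2 0.0006 ['y4', 'x6'] [ 0.248  0.461  0.49   0.345 -0.045  0.006]
2 0.0006 ['x1', 'y4'] [ 0.249  0.462  0.493  0.346 -0.009 -0.046]
3 0.0002 ['x1', 'y2', 'y4'] [ 0.256  0.451  0.492  0.344 -0.003 -0.018 -0.028]
3 0.0002 ['y2', 'x4', 'y4'] [ 0.264  0.446  0.492  0.344 -0.029  0.003 -0.017]
3 0.0003 ['x0', 'y2', 'y4'] [ 0.259  0.446  0.491  0.342  0.    -0.025 -0.021]
3 0.0003 ['y2', 'y4', 'y6'] [ 0.26   0.446  0.491  0.342 -0.025 -0.02  -0.001]
```

```bash
cat > kin.py <<'E'
import numpy as np, json, itertools
from scipy.optimize import least_squares
from scipy.spatial.transform import Rotation as Ro
S=[-1,1,-1,1,-1,1,-1]
LO=np.array([-2.6,-.5,-1.47,.16,-1.27,.06,-2.6]);HI=np.array([2.6,2.12,1.34,2.42,4.41,2.06,2.6])
C=[(0,0,.2595),(0,-.025,0),(0,0,.446),(0,-.021,0),(0,0,.491),(0,0,0),(0,0,.342)]
def fk(q):
    R=Ro.identity(); x=np.zeros(3)
    for i in range(7):
        R=R*Ro.from_euler('zy'[i%2],S[i]*q[i]); x=x+R.apply(C[i])
    return x,R*Ro.from_euler('z',np.pi/2)
def ik(x,R,q0,w=.003,m=.08):
    f=lambda q:np.concatenate([(fk(q)[0]-x)*5,(R.inv()*fk(q)[1]).as_rotvec(),w*(q-q0)])
    r=least_squares(f,np.clip(q0,LO+m+.01,HI-m-.01),bounds=(LO+m,HI-m),max_nfev=60)
    X,RR=fk(r.x); return r.x,np.linalg.norm(X-x),(R.inv()*RR).magnitude()
def toolR(yaw,phi,sgn=1):
    # tool z horizontal along yaw, tilted down by phi; tool y along +-left
    z=np.array([np.cos(yaw)*np.cos(phi),np.sin(yaw)*np.cos(phi),-np.sin(phi)]); y=sgn*np.array([-np.sin(yaw),np.cos(yaw),0])
    return Ro.from_matrix(np.array([np.cross(y,z),y,z]).T)
E
cat > s.py <<'E'
from kin import *
rng=np.random.default_rng(0); yaw=.458
G=np.array([.5225,.2205,.175])
def best(g,R):
    out=[]
    for k in range(25):
        q,e,a=ik(g+R.apply([0,0,.0187]),R,rng.uniform(LO,HI))
        if e<.002 and a<.01: out.append((min(np.minimum(q-LO,HI-q)),q))
    return max(out,key=lambda o:o[0]) if out else None
for ph in(0,20,40,60):
  for s in(1,-1):
    R=toolR(yaw,np.radians(ph),s)
    for nm,g in(('grasp',G),('lift',G+[0,0,.05]),('retract',G+np.array([-.08*np.cos(yaw),-.08*np.sin(yaw),.05]))):
        b=best(g,R); print(ph,s,nm,None if b is None else (b[0].round(2),b[1].round(2)))
E
time python3 s.py
```

```text
0 1 grasp None
0 1 lift None
0 1 retract None
0 -1 grasp None
0 -1 lift None
0 -1 retract None
20 1 grasp None
20 1 lift None
20 1 retract None
20 -1 grasp None
20 -1 lift None
20 -1 retract None
40 1 grasp None
40 1 lift (np.float64(0.08), array([-0.28, -0.21, -0.2 ,  2.34, -0.1 ,  0.14,  1.63]))
40 1 retract None
40 -1 grasp None
40 -1 lift (np.float64(0.11), array([ 0.44, -0.24, -0.83,  2.31, -1.03,  0.21, -0.64]))
40 -1 retract None
60 1 grasp (np.float64(0.3), array([ 0.71,  0.03, -1.17,  2.09,  0.05,  0.51,  1.54]))
60 1 lift (np.float64(0.36), array([ 0.17, -0.08, -0.62,  2.06, -0.07,  0.63,  1.62]))
60 1 retract (np.float64(0.18), array([-0.29, -0.29, -0.18,  2.24, -0.07,  0.67,  1.6 ]))
60 -1 grasp (np.float64(0.31), array([ 0.32, -0.  , -0.79,  2.11,  0.01,  0.51, -1.59]))
60 -1 lift (np.float64(0.37), array([ 0.3 , -0.08, -0.75,  2.05, -0.1 ,  0.63, -1.51]))
60 -1 retract (np.float64(0.2), array([ 0.14, -0.3 , -0.53,  2.22, -0.28,  0.67, -1.35]))
real	0m53.966s
user	0m54.137s
sys	0m0.030s
```

```bash
cat > s.py <<'E'
from kin import *
rng=np.random.default_rng(0); yaw=.458; ux=np.array([np.cos(yaw),np.sin(yaw),0])
G=np.array([.5225,.2205,.223])-.002*ux
def best(g,R,n=14):
    out=[]
    for k in range(n):
        q,e,a=ik(g+R.apply([0,0,.0187]),R,rng.uniform(LO,HI),m=.04)
        if e<.002 and a<.01: out.append((min(np.minimum(q-LO,HI-q)),q))
    return max(out,key=lambda o:o[0]) if out else None
P=lambda b:None if b is None else (b[0].round(2),b[1].round(2).tolist())
for ph in(35,40,45,50):
  for s in(1,-1):
    R=toolR(yaw,np.radians(ph),s)
    for nm,g in(('grasp',G),('retract',G+[0,0,.025]-.06*ux),('ret2',G+[0,0,.06]-.09*ux)):
        print(ph,s,nm,P(best(g,R)))
  for yw in (-.8,-.5,-.2):
    R=toolR(yw,np.radians(ph),1); print(ph,'pan',yw,P(best(np.array([.45,-.244,.287]),R,6)))
E
time timeout 500 python3 s.py
```

```text
35 1 grasp None
35 1 retract None
35 1 ret2 None
35 -1 grasp (np.float64(0.04), [0.45, -0.25, -0.85, 2.38, 4.37, 0.17, 0.23])
35 -1 retract None
35 -1 ret2 None
35 pan -0.8 (np.float64(0.05), [0.7, -0.43, -0.53, 2.37, 0.79, 0.47, 0.3])
35 pan -0.5 None
35 pan -0.2 None
40 1 grasp (np.float64(0.07), [-0.32, -0.21, -0.16, 2.35, -0.05, 0.13, 1.58])
40 1 retract None
40 1 ret2 None
40 -1 grasp (np.float64(0.07), [-0.1, -0.21, -0.36, 2.34, -0.39, 0.13, -1.23])
40 -1 retract None
40 -1 ret2 None
40 pan -0.8 (np.float64(0.08), [0.18, -0.4, -0.08, 2.34, 0.86, 0.67, 0.31])
40 pan -0.5 (np.float64(0.04), [0.73, -0.46, -0.31, 2.36, -0.14, 0.35, 1.56])
40 pan -0.2 None
45 1 grasp (np.float64(0.14), [-0.07, -0.19, -0.39, 2.28, -0.22, 0.26, 1.74])
45 1 retract (np.float64(0.07), [0.24, -0.43, -0.59, 2.35, -0.69, 0.43, 2.16])
45 1 ret2 None
45 -1 grasp (np.float64(0.17), [0.71, -0.29, -1.05, 2.25, -0.89, 0.35, -0.79])
45 -1 retract (np.float64(0.07), [0.2, -0.42, -0.56, 2.35, -0.65, 0.42, -1.02])
45 -1 ret2 None
45 pan -0.8 (np.float64(0.13), [0.44, -0.37, -0.26, 2.27, 0.58, 0.65, 0.57])
45 pan -0.5 (np.float64(0.08), [0.54, -0.42, -0.16, 2.3, 0.06, 0.48, 1.39])
45 pan -0.2 (np.float64(0.07), [0.26, -0.43, 0.24, 2.3, -0.25, 0.52, 2.06])
50 1 grasp (np.float64(0.22), [0.2, -0.17, -0.63, 2.2, -0.26, 0.39, 1.78])
50 1 retract (np.float64(0.13), [-0.01, -0.36, -0.4, 2.29, -0.33, 0.5, 1.82])
50 1 ret2 None
50 -1 grasp (np.float64(0.22), [0.23, -0.17, -0.66, 2.2, -0.28, 0.39, -1.35])
50 -1 retract (np.float64(0.13), [0.05, -0.37, -0.45, 2.29, -0.37, 0.5, -1.28])
50 -1 ret2 None
50 pan -0.8 (np.float64(0.16), [0.42, -0.34, -0.21, 2.21, 0.47, 0.72, 0.7])
50 pan -0.5 (np.float64(0.04), [-0.07, -0.46, 0.32, 2.26, 0.47, 0.67, 1.06])
50 pan -0.2 (np.float64(0.14), [0.44, -0.36, 0.08, 2.22, -0.31, 0.63, 2.09])
real	0m31.291s
user	0m31.611s
sys	0m0.113s
```

```bash
cat >> h.py <<'E'
from kin import fk,ik,toolR,LO,HI
p0=np.load('rack.npy'); yaw=p0[2]; ux=np.array([np.cos(yaw),np.sin(yaw),0]); uy=np.array([-np.sin(yaw),np.cos(yaw),0])
Rg=toolR(yaw,np.radians(50),-1)
def plan(x,R,n=8):
    """print move numbers to TCP pose x,R and the joint margins along the straight way"""
    s=sense(); q=np.array(s['joints']); x0=np.array(s['eef_pos']);R0=Ro.from_rotvec(s['orientation']); rel(x,R)
    rv=(R0.inv()*R).as_rotvec()
    for i in range(1,n+1):
        k=i/n; q2,e,a=ik(x0+k*(x-x0),R0*Ro.from_rotvec(k*rv),q,w=.01,m=.01); 
        if i%2==0 or e>.002: print(k,'err',round(e*1e3,1),round(a,3),'margin',min(np.minimum(q2-LO,HI-q2)).round(2),q2.round(2).tolist())
        q=q2
E
python3 - <<'E'
from h import *
plan(np.array([.43,-.02,.36]),toolR(.35,np.radians(65),-1))
E
```

```text
T [1.723, -1.007, 0.31] R [-0.152, 0.541, 0.718]
0.25 err 0.0 0.0 margin 0.44 [0.9, 0.02, -0.25, 1.47, -0.1, 1.62, -0.14]
0.5 err 0.0 0.0 margin 0.36 [0.88, -0.14, -0.3, 1.66, -0.23, 1.51, -0.35]
0.75 err 0.0 0.0 margin 0.2 [0.85, -0.3, -0.38, 1.83, -0.37, 1.39, -0.57]
1.0 err 0.0 0.0 margin 0.03 [0.82, -0.47, -0.49, 1.97, -0.51, 1.26, -0.8]
```

move_arm(translation=[[0.2,-0.12,0.04],[0.45,-0.27,0.08],[0.7,-0.4,0.12],[0.95,-0.55,0.17],[0.95,-0.55,0.17]], rot=[[-0.02,0.06,0.08],[-0.04,0.13,0.17],[-0.06,0.2,0.26],[-0.08,0.29,0.38],[-0.08,0.29,0.38]])

```text
t: 3.35
eef_pos: [0.4087, -0.1979, 0.3876]
orientation: [-2.932, -0.931, -0.359]
contact_force: [-0.3, -1.3, 0.4]
finger_gap: 0.997
finger_force: 0.0
```

```bash
python3 log.py; python3 - <<'E'
from h import *
plan(np.array([.43,.02,.36]),toolR(.40,np.radians(65),-1))
E
```

```text
3.35 [ 0.865 -0.167 -0.31   1.69  -0.256  1.493 -0.395] [ 0.4087 -0.1979  0.3876] [-2.932 -0.931 -0.359]
T [0.667, -0.834, 0.278] R [-0.055, 0.252, 0.267]
0.25 err 0.0 0.0 margin 0.25 [0.84, -0.25, -0.35, 1.78, -0.32, 1.44, -0.5]
0.5 err 0.0 0.0 margin 0.17 [0.82, -0.33, -0.4, 1.85, -0.39, 1.39, -0.6]
0.75 err 0.0 0.0 margin 0.09 [0.8, -0.41, -0.46, 1.92, -0.46, 1.33, -0.71]
1.0 err 0.0 0.0 margin 0.01 [0.78, -0.49, -0.53, 1.98, -0.53, 1.26, -0.83]
```

```bash
python3 - <<'E'
from h import *
G=p0[0]*np.array([1,0,0])+p0[1]*np.array([0,1,0])+(-.032)*ux+.11*uy+np.array([0,0,.223])
for d,ph in((.06,50),(.06,60),(.04,50),(.0,50)):
    R=toolR(yaw,np.radians(ph),-1); print('==',d,ph,G-d*ux+R.apply([0,0,.0187])); plan(G-d*ux+R.apply([0,0,.0187]),R)
plan(np.array([.46,.05,.26]),toolR(.4,np.radians(60),-1))
E
```

```text
== 0.06 50 [0.47769012 0.1984469  0.20867497]
T [1.183, -1.449, 1.162] R [-0.057, 0.586, 0.192]
0.25 err 0.0 0.0 margin 0.2 [0.81, -0.3, -0.38, 1.9, -0.4, 1.32, -0.49]
0.5 err 0.0 0.0 margin 0.09 [0.75, -0.41, -0.48, 2.08, -0.56, 1.12, -0.6]
0.75 err 0.0 0.0 margin 0.03 [0.66, -0.47, -0.64, 2.22, -0.72, 0.87, -0.71]
1.0 err 0.0 0.0 margin 0.05 [0.61, -0.45, -0.88, 2.31, -0.86, 0.55, -0.84]
== 0.06 60 [0.47529538 0.19726588 0.20680532]
T [1.168, -1.451, 1.168] R [-0.039, 0.364, 0.196]
0.25 err 0.0 0.0 margin 0.22 [0.81, -0.28, -0.41, 1.88, -0.36, 1.34, -0.53]
0.5 err 0.0 0.0 margin 0.13 [0.75, -0.37, -0.53, 2.03, -0.47, 1.17, -0.69]
0.75 err 0.0 0.0 margin 0.1 [0.7, -0.4, -0.72, 2.13, -0.55, 0.96, -0.86]
1.0 err 0.0 0.0 margin 0.14 [0.71, -0.36, -0.99, 2.17, -0.58, 0.71, -1.08]
== 0.04 50 [0.49562739 0.20729305 0.20867497]
T [1.279, -1.434, 1.185] R [-0.057, 0.586, 0.192]
0.25 err 0.0 0.0 margin 0.21 [0.81, -0.29, -0.39, 1.9, -0.4, 1.32, -0.5]
0.5 err 0.0 0.0 margin 0.11 [0.74, -0.39, -0.5, 2.07, -0.55, 1.11, -0.62]
0.75 err 0.0 0.0 margin 0.07 [0.67, -0.43, -0.67, 2.2, -0.7, 0.85, -0.74]
1.0 err 0.0 0.0 margin 0.12 [0.63, -0.38, -0.93, 2.27, -0.8, 0.51, -0.9]
== 0.0 50 [0.53150192 0.22498537 0.20867497]
T [1.471, -1.403, 1.232] R [-0.057, 0.586, 0.192]
0.25 err 0.0 0.0 margin 0.22 [0.81, -0.28, -0.4, 1.88, -0.4, 1.31, -0.53]
0.5 err 0.0 0.0 margin 0.15 [0.73, -0.35, -0.53, 2.04, -0.53, 1.08, -0.66]
0.75 err 0.0 0.0 margin 0.15 [0.67, -0.35, -0.73, 2.14, -0.64, 0.79, -0.81]
1.0 err 0.0 0.0 margin 0.24 [0.72, -0.24, -1.06, 2.18, -0.61, 0.43, -1.05]
T [0.754, -0.885, 0.811] R [-0.067, 0.362, 0.265]
0.25 err 0.0 0.0 margin 0.25 [0.84, -0.25, -0.36, 1.83, -0.35, 1.37, -0.49]
0.5 err 0.0 0.0 margin 0.17 [0.8, -0.33, -0.42, 1.96, -0.44, 1.25, -0.58]
0.75 err 0.0 0.0 margin 0.1 [0.77, -0.4, -0.5, 2.08, -0.53, 1.1, -0.68]
1.0 err 0.0 0.0 margin 0.05 [0.72, -0.45, -0.61, 2.18, -0.63, 0.94, -0.79]
```

move_arm(translation=[[0.12,-0.14,0.12],[0.28,-0.34,0.28],[0.44,-0.54,0.44],[0.6,-0.74,0.6],[0.6,-0.74,0.6],[0.6,-0.74,0.6]], rot=[[-0.0,0.04,0.02],[-0.01,0.08,0.05],[-0.02,0.13,0.07],[-0.02,0.18,0.1],[-0.02,0.18,0.1],[-0.02,0.18,0.1]])

```text
t: 4.1
eef_pos: [0.4442, 0.0001, 0.2955]
orientation: [-2.903, -0.796, -0.564]
contact_force: [-0.2, -0.1, 0.5]
finger_gap: 1.0
finger_force: 0.0
```

```bash
python3 log.py; python3 - <<'E'
from h import *
im=snap('wrist','w1'); H=p0[0]*np.array([1,0,0])+p0[1]*np.array([0,1,0])-.03*ux+.11*uy
print('pred loop top/casing top/casing bottom',[proj('wrist',H+[0,0,z]).round(0).tolist() for z in(.290,.248,.122)])
print([(np.round(b['extent']).astype(int).tolist(),round(b['conf'],2)) for b in boxes_of('wrist','thermometer')[:3]])
E
```

```text
4.1 [ 0.742 -0.36  -0.532  2.026 -0.458  1.161 -0.696] [4.442e-01 1.000e-04 2.955e-01] [-2.903 -0.796 -0.564]
pred loop top/casing top/casing bottom [[-6.0, -57.0], [44.0, -5.0], [120.0, 74.0]]
[([0, 96, 49, 127], 0.85), ([19, 0, 134, 89], 0.75)]
```

View pics/w1.png

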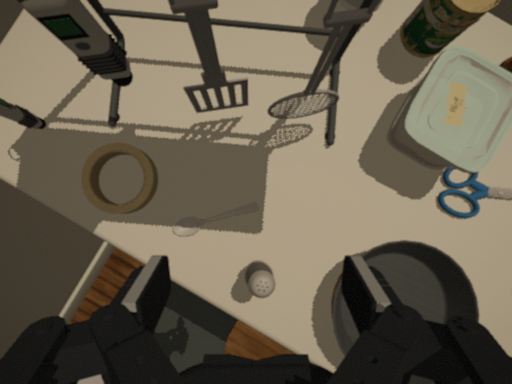

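The thermometer is at the upper left, nose tip at (123,80). The look-alike is at (20,115). Moving on to the pregrasp.

```bash
python3 - <<'E'
from h import *
H=p0[0]*np.array([1,0,0])+p0[1]*np.array([0,1,0])-.03*ux+.11*uy
print('nose',proj('wrist',H+[0,0,.101]),'tri nose', tri([ray('wrist',(122,79)),ray('side',(183.8,226)),ray('top',(189.5,196))]), tri([ray('wrist',(122,79)),ray('side',(183.8,226))]),H)
G=H-.002*ux+[0,0,.223]
R=toolR(yaw,np.radians(57),-1); plan(G-.075*ux+R.apply([0,0,.0187]),R)
E
```

```text
nose [127.31322059  81.75599177] tri nose [0.51927543 0.22145425 0.10098307] [0.52099547 0.22447825 0.1011119 ] [0.52251523 0.22055339 0.        ]
T [0.365, -0.787, 0.604] R [-0.02, 0.25, 0.094]
0.25 err 0.0 0.0 margin 0.1 [0.71, -0.4, -0.6, 2.1, -0.52, 1.06, -0.76]
0.5 err 0.0 0.0 margin 0.07 [0.67, -0.43, -0.68, 2.16, -0.58, 0.95, -0.83]
0.75 err 0.0 0.0 margin 0.06 [0.65, -0.44, -0.77, 2.21, -0.64, 0.82, -0.91]
1.0 err 0.0 0.0 margin 0.07 [0.64, -0.43, -0.9, 2.24, -0.68, 0.68, -1.0]
```

move_arm(translation=[[0.07,-0.15,0.12],[0.15,-0.32,0.25],[0.23,-0.5,0.38],[0.31,-0.67,0.51],[0.365,-0.787,0.604],[0.365,-0.787,0.604],[0.365,-0.787,0.604]], rot=[[-0.0,0.05,0.02],[-0.01,0.1,0.04],[-0.01,0.16,0.06],[-0.02,0.21,0.08],[-0.02,0.25,0.094],[-0.02,0.25,0.094],[-0.02,0.25,0.094]])

```text
t: 5.08
eef_pos: [0.4624, 0.1916, 0.2072]
orientation: [-2.818, -0.659, -0.835]
contact_force: [-0.5, -0.4, -0.4]
finger_gap: 1.002
finger_force: 0.0
```

```bash
python3 log.py; python3 - <<'E'
from h import *
im=snap('wrist','w2'); H=p0[0]*np.array([1,0,0])+p0[1]*np.array([0,1,0])-.03*ux+.11*uy
for n,P in dict(hook=(0,0,.288),cTL=(-.011,.017,.248),cTR=(-.011,-.017,.248),cBL=(-.011,.017,.122),cBR=(-.011,-.017,.122),nose=(0,0,.101)).items(): print(n,proj('wrist',H+P[0]*ux+P[1]*uy+[0,0,P[2]]).round(0))
E
```

```text
5.075 [ 0.616 -0.427 -0.886  2.247 -0.67   0.678 -1.006] [0.4624 0.1916 0.2072] [-2.818 -0.659 -0.835]
hook [259.  43.]
cTL [221. 129.]
cTR [296. 129.]
cBL [237. 196.]
cBR [277. 196.]
nose [257. 190.]
```

View pics/w2.png

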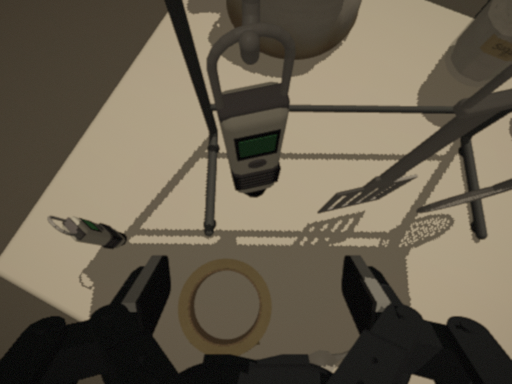

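The thermometer is centred between the fingers, but its face looks slightly twisted (right side higher in the picture). A closer crop will tell.

```bash
python3 - <<'E'
import cv2
a=cv2.imread('pics/w2.png')[15:205,195:315]
cv2.imwrite('pics/w2c.png',cv2.resize(cv2.convertScaleAbs(a,alpha=1.6),None,fx=3.1,fy=3.1,interpolation=cv2.INTER_CUBIC))
E
```

```text
(no output)
```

View pics/w2c.png

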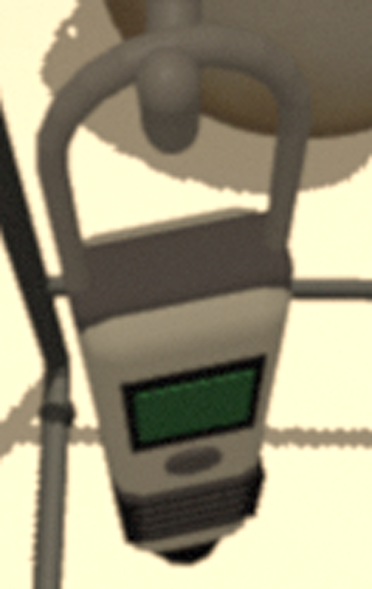

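```bash
python3 - <<'E'
from h import *
from scipy.optimize import least_squares
H=p0[0]*np.array([1,0,0])+p0[1]*np.array([0,1,0])-.03*ux+.11*uy
c=lambda u,v:np.array([u/3.1+195,v/3.1+15])
obs=[(c(82,328),(-.011,.017,.248)),(c(292,287),(-.011,-.017,.248)),(c(85,240),(.011,.017,.248)),(c(270,208),(.011,-.017,.248)),(c(130,543),(-.011,.017,.122)),(c(258,512),(-.011,-.017,.122))]
def f(v,o=obs):
    out=[]
    for uv,P in o:
        a=v[2]; X=H+ux*(v[0]+np.cos(a)*P[0]-np.sin(a)*P[1])+uy*(v[1]+np.sin(a)*P[0]+np.cos(a)*P[1])+np.array([0,0,P[2]+v[3]]); out.append(proj('wrist',X)-uv)
    return np.concatenate(out+[v[3:]*100])
r=least_squares(f,[0,0,0,0]);print(r.x.round(4),f(r.x).round(1)); r2=least_squares(f,[0,0,.2,0],args=(obs[:4],));print(r2.x.round(4),f(r2.x,obs[:4]).round(1))
print('hook tip at',c(169,75),'pred',proj('wrist',H-.013*ux+[0,0,.303]),'+5mm y',proj('wrist',H-.013*ux+.005*uy+[0,0,.303]))
E
```

```text
[ 0.0165  0.0022  0.1856 -0.0219] [ 4.9  3.2 -0.3  5.9 -2.5 -4.3 -1.5 -4.   2.2 -2.7 -3.5  0.9 -2.2]
[ 0.0192  0.0024  0.1735 -0.0262] [ 5.2  2.  -1.7  5.6 -1.5 -4.6 -2.1 -3.3 -2.6]
hook tip at [249.51612903  39.19354839] pred [260.00235229  43.23130736] +5mm y [241.66053541  43.21346946]
```

```bash
python3 - <<'E'
from h import *
from scipy.optimize import least_squares
H=p0[0]*np.array([1,0,0])+p0[1]*np.array([0,1,0])-.03*ux+.11*uy
c=lambda u,v:np.array([u/3.1+195,v/3.1+15])
obs=[(c(82,328),(-.011,.017,0)),(c(292,287),(-.011,-.017,0)),(c(85,240),(.011,.017,.248)),(c(270,208),(.011,-.017,.248)),(c(130,543),(-.011,.017,.122)),(c(258,512),(-.011,-.017,.122))]
def f(v,o=obs):
    out=[]
    for uv,P in o:
        a=v[2]; X=H+ux*(v[0]+np.cos(a)*P[0]-np.sin(a)*P[1])+uy*(v[1]+np.sin(a)*P[0]+np.cos(a)*P[1])+np.array([0,0,P[2] or v[3]]); out.append(proj('wrist',X)-uv)
    return np.concatenate(out)
r=least_squares(f,[0,0,0,.23]);print(r.x.round(4),f(r.x).round(1))
d=r.x; T=H+d[0]*ux+d[1]*uy; np.save('therm.npy',[*T[:2],yaw+d[2]])
print(T)
for w in(0,.09,d[2]):
  R=toolR(yaw+w,np.radians(50),-1); v=np.array([np.cos(yaw+w),np.sin(yaw+w),0])
  print(w); plan(T-.004*v+[0,0,.223]+R.apply([0,0,.0227]),R)
E
```

```text
[0.0026 0.0021 0.184  0.2548] [-2.1  1.1  7.7  1.4 -8.5 -5.7  3.  -6.9  0.7  6.  -1.6  9. ]
[0.52393909 0.22358531 0.        ]
0
T [0.331, -0.007, 0.225] R [-0.0, 0.156, 0.001]
0.25 err 0.0 0.0 margin 0.12 [0.64, -0.38, -0.93, 2.23, -0.66, 0.62, -1.02]
0.5 err 0.0 0.0 margin 0.17 [0.66, -0.33, -0.97, 2.21, -0.65, 0.55, -1.03]
0.75 err 0.0 0.0 margin 0.22 [0.69, -0.28, -1.02, 2.2, -0.62, 0.49, -1.05]
1.0 err 0.0 0.0 margin 0.24 [0.73, -0.23, -1.09, 2.18, -0.59, 0.42, -1.07]
0.09
T [0.33, -0.012, 0.225] R [0.068, 0.156, -0.091]
0.25 err 0.0 0.0 margin 0.13 [0.62, -0.37, -0.91, 2.23, -0.67, 0.62, -0.98]
0.5 err 0.0 0.0 margin 0.19 [0.63, -0.31, -0.93, 2.21, -0.66, 0.56, -0.96]
0.75 err 0.0 0.0 margin 0.23 [0.63, -0.25, -0.95, 2.19, -0.65, 0.5, -0.94]
1.0 err 0.0 0.0 margin 0.24 [0.63, -0.18, -0.97, 2.18, -0.63, 0.44, -0.92]
0.18397716672851108
T [0.33, -0.017, 0.224] R [0.139, 0.155, -0.187]
0.25 err 0.0 0.0 margin 0.14 [0.61, -0.36, -0.89, 2.23, -0.67, 0.62, -0.95]
0.5 err 0.0 0.0 margin 0.21 [0.6, -0.29, -0.89, 2.21, -0.68, 0.57, -0.89]
0.75 err 0.0 0.0 margin 0.23 [0.58, -0.22, -0.89, 2.19, -0.69, 0.52, -0.82]
1.0 err 0.0 0.0 margin 0.25 [0.57, -0.15, -0.88, 2.17, -0.7, 0.48, -0.74]
```

move_arm(translation=[[0.07,0.0,0.05],[0.15,-0.01,0.1],[0.23,-0.01,0.155],[0.29,-0.015,0.2],[0.33,-0.017,0.224],[0.33,-0.017,0.224],[0.33,-0.017,0.224]], rot=[[0.03,0.03,-0.04],[0.06,0.07,-0.08],[0.1,0.11,-0.13],[0.12,0.135,-0.16],[0.139,0.155,-0.187],[0.139,0.155,-0.187],[0.139,0.155,-0.187]])

```text
t: 6.0
eef_pos: [0.5316, 0.2306, 0.205]
orientation: [-2.624, -0.874, -0.953]
contact_force: [-0.4, 0.2, -0.3]
finger_gap: 1.001
finger_force: 0.0
```

```bash
python3 log.py; python3 - <<'E'
from h import *
im=snap('wrist','w3'); print(tri and 0)
E
```

```text
6.0 [ 0.564 -0.15  -0.877  2.174 -0.704  0.478 -0.739] [0.5316 0.2306 0.205 ] [-2.624 -0.874 -0.953]
0
```

View pics/w3.png

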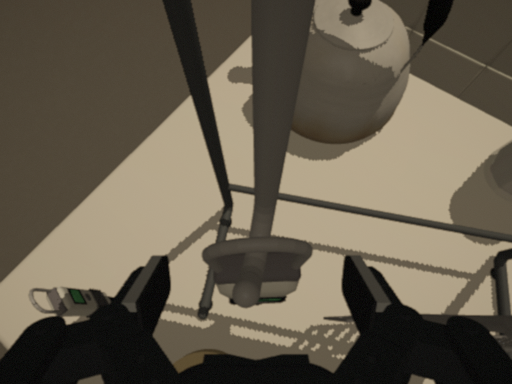

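The thermometer sits centred between the fingers (casing about (258,275), pads at 155 and 357). Closing.

move_arm(translation=[[0,0,0],[0,0,0],[0,0,0],[0,0,0],[0,0,0],[0,0,0],[0,0,0],[0,0,0]], rot=[[0,0,0],[0,0,0],[0,0,0],[0,0,0],[0,0,0],[0,0,0],[0,0,0],[0,0,0]], claw=15, newtons=40)

```text
t: 7.05
eef_pos: [0.5317, 0.2311, 0.2049]
orientation: [-2.623, -0.875, -0.954]
contact_force: [-0.0, -2.5, 2.1]
finger_gap: 0.393
finger_force: 45.0
```

```bash
python3 log.py; python3 - <<'E'
from h import *
s=sense(); x=np.array(s['eef_pos']);R=Ro.from_rotvec(s['orientation'])
print(s['finger_gap']*85.4,s['contact_force']); y=p0[2]
print('lift');plan(x+[0,0,.025],R,4)
for d in(.04,.06): print('lift+back',d);plan(x+np.array([0,0,.025])-d*ux,R,4)
E
```

```text
7.05 [ 0.564 -0.149 -0.878  2.174 -0.704  0.477 -0.738] [0.5317 0.2311 0.2049] [-2.623 -0.875 -0.954]
33.55801222654959 [-0.02744078 -2.50730433  2.07451504]
lift
T [0.08, 0.0, -0.096] R [0.0, 0.0, 0.0]
0.5 err 0.0 0.0 margin 0.27 [0.57, -0.17, -0.87, 2.15, -0.7, 0.51, -0.75]
1.0 err 0.0 0.0 margin 0.28 [0.57, -0.19, -0.86, 2.14, -0.7, 0.55, -0.76]
lift+back 0.04
T [-0.07, -0.037, -0.222] R [0.0, 0.0, 0.0]
0.5 err 0.0 0.0 margin 0.22 [0.54, -0.23, -0.82, 2.2, -0.77, 0.54, -0.69]
1.0 err 0.0 0.0 margin 0.19 [0.52, -0.31, -0.76, 2.22, -0.82, 0.61, -0.66]
lift+back 0.06
T [-0.146, -0.055, -0.285] R [0.0, 0.0, 0.0]
0.5 err 0.0 0.0 margin 0.2 [0.53, -0.26, -0.79, 2.22, -0.8, 0.56, -0.67]
1.0 err 0.0 0.0 margin 0.13 [0.49, -0.37, -0.71, 2.26, -0.86, 0.65, -0.63]
```

move_arm(translation=[[0.02,0,-0.025],[0.05,0,-0.06],[0.08,0,-0.096],[0.08,0,-0.096],[0.08,0,-0.096]], rot=[[0,0,0],[0,0,0],[0,0,0],[0,0,0],[0,0,0]])

```text
t: 7.68
eef_pos: [0.5313, 0.2312, 0.2296]
orientation: [-2.623, -0.875, -0.953]
contact_force: [0.4, 0.6, -0.3]
finger_gap: 0.397
finger_force: 44.8
```

```bash
python3 log.py; python3 - <<'E'
from h import *
s=sense(); print(s['contact_force'],s['finger_gap']*85.4)
a=snap('side','s2')[130:260,150:270]; b=snap('wrist','w4')[180:340,170:350]; c=snap('top','t2')[130:220,150:260]
z=lambda i,f:cv2.resize(i[:,:,::-1],None,fx=f,fy=f,interpolation=cv2.INTER_CUBIC)
A=z(a,3.2);B=z(b,2.2); m=np.zeros((590,800,3),np.uint8); m[:A.shape[0],:A.shape[1]]=A; m[:352,395:791]=B; C=z(c,2.2); m[360:360+C.shape[0],395:395+C.shape[1]]=C; cv2.imwrite('pics/m1.png',m)
E
```

```text
7.675 [ 0.57  -0.194 -0.861  2.144 -0.705  0.547 -0.755] [0.5313 0.2312 0.2296] [-2.623 -0.875 -0.953]
[ 0.4259562   0.58015831 -0.28825721] 33.88338542101285
```

View pics/m1.png

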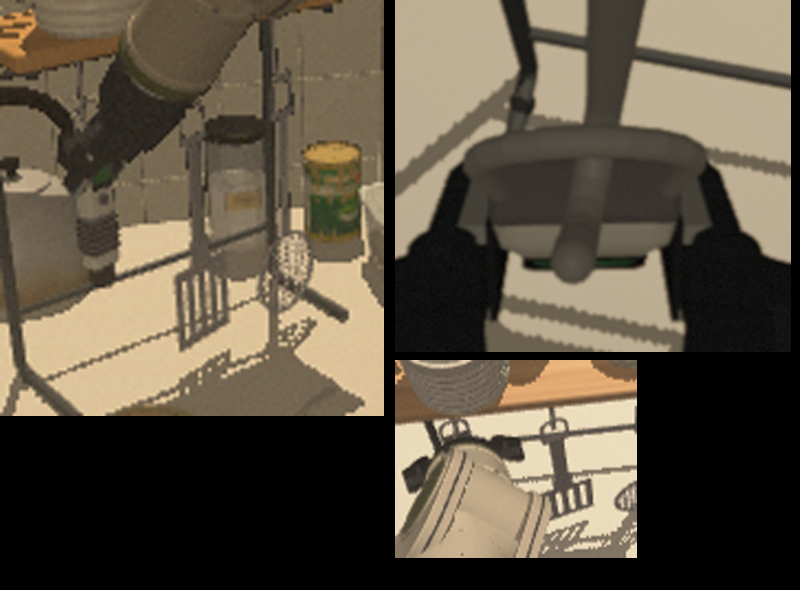

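The thermometer is gripped squarely and raised 25 mm, with the loop clear of the hook tip and no force. Moving out along the rack's -x.

move_arm(translation=[[-0.03,-0.01,-0.03],[-0.07,-0.02,-0.06],[-0.115,-0.03,-0.095],[-0.16,-0.04,-0.135],[-0.2,-0.05,-0.165],[-0.2,-0.05,-0.165]], rot=[[0,0,0],[0,0,0],[0,0,0],[0,0,0],[0,0,0],[0,0,0]])

```text
t: 8.57
eef_pos: [0.4836, 0.2077, 0.2294]
orientation: [-2.624, -0.875, -0.954]
contact_force: [-0.2, -0.5, -1.4]
finger_gap: 0.391
finger_force: 44.8
```

```bash
python3 log.py; python3 - <<'E'
from h import *
import json
s=sense(); print(s['contact_force'],s['finger_gap']*85.4)
L=json.load(open('log.json')); print('lift->now in rack axes',[np.dot(np.array(s['eef_pos'])-[.5313,.2312,.2296],a).round(4) for a in(ux,uy)])
# tool->therm: grasp pose (log[-3]) with thermometer hanging at T
x,r=[(np.array(a[1]),Ro.from_rotvec(a[2])) for a in L][-3]
T=np.load('therm.npy'); o=r.inv().apply(np.array([T[0],T[1],.181])-x); Rt=r.inv()*Ro.from_euler('z',T[2]); print('offset',o)
np.savez('held.npz',o=o,Rt=Rt.as_matrix(),xg=x,rg=r.as_matrix())
pan=np.array([.45,-.244,.015])
for w in(.5,.2,0,-.2,-.4):
    Rth=Ro.from_euler('z',w); R=Rth*Rt.inv(); xt=pan+[0,0,.15+.08]; print('yaw',w); X=xt-R.apply(o); print(X.round(3)); plan(X,R,6)
E
```

```text
8.575 [ 0.504 -0.352 -0.731  2.252 -0.851  0.635 -0.631] [0.4836 0.2077 0.2294] [-2.624 -0.875 -0.954]
[-0.20424098 -0.54979015 -1.43861457] 33.42761744871063
lift->now in rack axes [np.float64(-0.0532), np.float64(0.0)]
offset [-0.0235965   0.00138565  0.01142242]
yaw 0.5
[ 0.459 -0.238  0.269]
T [-0.974, 1.707, -1.072] R [-0.115, 0.0, 0.139]
0.3333333333333333 err 0.0 0.0 margin 0.13 [0.58, -0.37, -0.42, 2.28, -0.86, 0.83, -0.35]
0.6666666666666666 err 0.0 0.0 margin 0.24 [0.71, -0.25, -0.18, 2.18, -0.8, 0.99, -0.12]
1.0 err 0.0 0.0 margin 0.43 [0.82, -0.06, -0.02, 1.99, -0.76, 1.13, 0.05]
yaw 0.2
[ 0.46  -0.24   0.269]
T [-0.976, 1.723, -1.074] R [-0.361, 0.0, 0.432]
0.3333333333333333 err 0.0 0.0 margin 0.08 [0.59, -0.42, -0.46, 2.3, -0.85, 0.78, -0.47]
0.6666666666666666 err 0.0 0.0 margin 0.15 [0.72, -0.35, -0.25, 2.25, -0.78, 0.87, -0.34]
1.0 err 0.0 0.0 margin 0.3 [0.83, -0.2, -0.08, 2.11, -0.74, 0.92, -0.25]
yaw 0
[ 0.461 -0.243  0.269]
T [-0.98, 1.733, -1.076] R [-0.524, -0.0, 0.627]
0.3333333333333333 err 0.0 0.0 margin 0.05 [0.61, -0.45, -0.5, 2.31, -0.83, 0.75, -0.56]
0.6666666666666666 err 0.0 0.0 margin 0.09 [0.75, -0.41, -0.32, 2.28, -0.76, 0.79, -0.51]
1.0 err 0.0 0.0 margin 0.22 [0.87, -0.28, -0.19, 2.17, -0.69, 0.79, -0.5]
yaw -0.2
[ 0.461 -0.245  0.269]
T [-0.985, 1.742, -1.08] R [-0.688, -0.0, 0.822]
0.3333333333333333 err 0.0 0.0 margin 0.02 [0.63, -0.48, -0.54, 2.32, -0.82, 0.72, -0.66]
0.6666666666666666 err 0.0 0.0 margin 0.04 [0.8, -0.46, -0.41, 2.3, -0.73, 0.73, -0.7]
1.0 err 0.0 0.0 margin 0.16 [0.97, -0.34, -0.34, 2.21, -0.61, 0.68, -0.8]
yaw -0.4
[ 0.46  -0.247  0.269]
T [-0.991, 1.749, -1.085] R [-0.851, -0.0, 1.018]
0.3333333333333333 err 0.0 0.0 margin 0.01 [0.53, -0.49, -0.51, 2.33, -0.72, 0.66, -0.83]
0.6666666666666666 err 0.0 0.0 margin 0.01 [0.47, -0.49, -0.23, 2.33, -0.38, 0.62, -1.17]
1.0 err 0.0 0.0 margin 0.12 [0.71, -0.38, -0.24, 2.24, -0.22, 0.58, -1.37]
```

```bash
python3 - <<'E'
from h import *
d=np.load('held.npz'); s=sense(); R=Ro.from_rotvec(s['orientation']); R=Ro.from_matrix(d['rg'])
X=np.array([.449,-.241,.015+.15+.08])-R.apply(d['o']); print(X); plan(X,R,6)
E
```

```text
[ 0.4567631  -0.23343643  0.26891052]
T [-0.971, 1.684, -1.069] R [0.001, 0.0, 0.0]
0.3333333333333333 err 0.0 0.0 margin 0.15 [0.58, -0.35, -0.4, 2.26, -0.86, 0.86, -0.29]
0.6666666666666666 err 0.0 0.0 margin 0.27 [0.71, -0.21, -0.17, 2.15, -0.8, 1.05, -0.03]
1.0 err 0.0 0.0 margin 0.49 [0.82, -0.0, -0.01, 1.93, -0.75, 1.22, 0.16]
```

Two calls in proportion (0.486, 0.842, 0.534 each).

move_arm(translation=[[-0.06,0.1,-0.065],[-0.15,0.26,-0.165],[-0.25,0.43,-0.275],[-0.35,0.61,-0.385],[-0.44,0.76,-0.484],[-0.486,0.842,-0.534]], rot=[[0,0,0],[0,0,0],[0,0,0],[0,0,0],[0,0,0],[0,0,0]])

```text
t: 9.32
eef_pos: [0.4709, -0.0148, 0.249]
orientation: [-2.625, -0.872, -0.954]
contact_force: [0.2, 0.4, -0.6]
finger_gap: 0.392
finger_force: 44.8
```

move_arm(translation=[[-0.08,0.14,-0.09],[-0.18,0.31,-0.2],[-0.28,0.48,-0.31],[-0.38,0.66,-0.42],[-0.45,0.78,-0.495],[-0.486,0.842,-0.535],[-0.486,0.842,-0.535],[-0.486,0.842,-0.535]], rot=[[0,0,0],[0,0,0],[0,0,0],[0,0,0],[0,0,0],[0,0,0],[0,0,0],[0,0,0]])

```text
t: 10.32
eef_pos: [0.4575, -0.2318, 0.2684]
orientation: [-2.622, -0.877, -0.953]
contact_force: [-0.3, -0.4, -1.8]
finger_gap: 0.393
finger_force: 44.7
```

```bash
python3 log.py; python3 - <<'E'
from h import *
d=np.load('held.npz'); s=sense(); print(s['contact_force'],s['finger_gap']*85.4); R=Ro.from_rotvec(s['orientation']); th=np.array(s['eef_pos'])+R.apply(d['o']); print('therm',th)
ax=(R*Ro.from_matrix(d['Rt'])).apply([0,0,-1]); print('axis',ax)
b=snap('wrist','w5'); c=snap('top','t3')[200:350,240:440]; a=snap('side','s3')[200:300,180:420]
print('pred nose wrist',proj('wrist',th-[0,0,.08]),'pan mid',proj('wrist',[.449,-.241,.015]), 'top: nose',proj('top',th-[0,0,.08]),'pan',proj('top',[.449,-.241,.015]))
for w,X in(('rim',[np.array([.449,-.241,.052])+.1*np.array([np.cos(t),np.sin(t),0]) for t in np.linspace(0,6,7)]),): print(w,[proj('wrist',x).round(0).tolist() for x in X])
z=lambda i,f:cv2.resize(i[:,:,::-1],None,fx=f,fy=f,interpolation=cv2.INTER_CUBIC)
m=np.zeros((600,800,3),np.uint8); m[:384,:512]=b[:,:,::-1]; C=z(c,1.4); m[384:384+C.shape[0],:C.shape[1]]=C; A=z(a,1.7);m[390:390+A.shape[0],300:300+A.shape[1]]=A; cv2.imwrite('pics/m2.png',m)
E
```

```text
10.325 [ 0.784  0.     0.03   1.936 -0.746  1.223  0.16 ] [ 0.4575 -0.2318  0.2684] [-2.622 -0.877 -0.953]
[-0.2837792  -0.35328434 -1.81176252] 33.543267154011374
therm [ 0.4496997  -0.23933235  0.24445995]
axis [-5.42215484e-04  3.66077715e-04 -9.99999786e-01]
pred nose wrist [257.75024237 291.21165482] pan mid [257.82540407 299.57154847] top: nose [342.14122782 260.79053372] pan [333.71958474 275.52781106]
rim [[305.0, 233.0], [231.0, 222.0], [178.0, 280.0], [194.0, 366.0], [278.0, 394.0], [340.0, 331.0], [321.0, 248.0]]
```

View pics/m2.png

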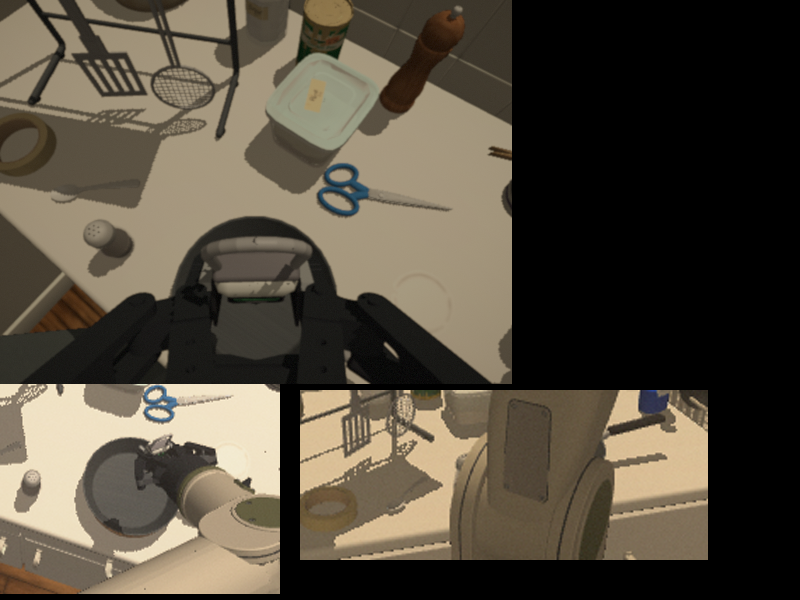

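The pan's rim matches the prediction (top (255,217)), and the thermometer sits centred above it. Holding for 2.5 s.

move_arm(translation=[[0,0,0],[0,0,0],[0,0,0],[0,0,0],[0,0,0],[0,0,0],[0,0,0],[0,0,0],[0,0,0],[0,0,0]], rot=[[0,0,0],[0,0,0],[0,0,0],[0,0,0],[0,0,0],[0,0,0],[0,0,0],[0,0,0],[0,0,0],[0,0,0]])

```text
t: 11.72
eef_pos: [0.4572, -0.2332, 0.2685]
orientation: [-2.623, -0.875, -0.953]
contact_force: [0.5, -0.1, -0.9]
finger_gap: 0.392
finger_force: 44.7
```

move_arm(translation=[[0,0,0],[0,0,0],[0,0,0],[0,0,0],[0,0,0],[0,0,0],[0,0,0],[0,0,0],[0,0,0],[0,0,0]], rot=[[0,0,0],[0,0,0],[0,0,0],[0,0,0],[0,0,0],[0,0,0],[0,0,0],[0,0,0],[0,0,0],[0,0,0]])

```text
t: 12.98
eef_pos: [0.4573, -0.2332, 0.2685]
orientation: [-2.623, -0.875, -0.953]
contact_force: [-1.3, 0.4, -2.0]
finger_gap: 0.389
finger_force: 44.7
```

```bash
python3 log.py; python3 - <<'E'
from h import *
d=np.load('held.npz'); R=Ro.from_matrix(d['rg']); plan(d['xg']-.053*ux+[0,0,.0255],R,6)
E
```

```text
12.975 [ 7.840e-01  1.000e-03  3.200e-02  1.935e+00 -7.460e-01  1.224e+00
  1.610e-01] [ 0.4573 -0.2332  0.2685] [-2.623 -0.875 -0.953]
T [0.975, -1.682, 1.065] R [-0.0, 0.0, 0.0]
0.3333333333333333 err 0.0 0.0 margin 0.27 [0.68, -0.21, -0.14, 2.15, -0.79, 1.05, -0.03]
0.6666666666666666 err 0.0 0.0 margin 0.15 [0.57, -0.35, -0.4, 2.26, -0.86, 0.86, -0.3]
1.0 err 0.0 0.0 margin 0.15 [0.52, -0.35, -0.74, 2.25, -0.85, 0.64, -0.63]
```

move_arm(translation=[[0,0,0],[0,0,0],[0,0,0],[0.06,-0.1,0.065],[0.15,-0.26,0.165],[0.25,-0.43,0.275],[0.35,-0.61,0.385],[0.44,-0.76,0.484],[0.488,-0.841,0.533]], rot=[[0,0,0],[0,0,0],[0,0,0],[0,0,0],[0,0,0],[0,0,0],[0,0,0],[0,0,0],[0,0,0]])

```text
t: 14.1
eef_pos: [0.4705, -0.0105, 0.2492]
orientation: [-2.622, -0.878, -0.953]
contact_force: [-0.2, 0.4, -1.6]
finger_gap: 0.392
finger_force: 44.7
```

move_arm(translation=[[0.08,-0.14,0.09],[0.18,-0.31,0.2],[0.28,-0.48,0.31],[0.38,-0.66,0.42],[0.45,-0.78,0.495],[0.487,-0.841,0.532],[0.487,-0.841,0.532],[0.487,-0.841,0.532]], rot=[[0,0,0],[0,0,0],[0,0,0],[0,0,0],[0,0,0],[0,0,0],[0,0,0],[0,0,0]])

```text
t: 15.1
eef_pos: [0.4843, 0.2069, 0.2303]
orientation: [-2.624, -0.874, -0.953]
contact_force: [0.4, -0.8, -1.0]
finger_gap: 0.396
finger_force: 44.7
```

```bash
python3 log.py; python3 - <<'E'
from h import *
d=np.load('held.npz'); R=Ro.from_matrix(d['rg']); print('fwd');plan(d['xg']+[0,0,.026],R,4); print('down from there'); rel(d['xg'],R,d['xg']+[0,0,.026],R)
E
```

```text
15.1 [ 0.478 -0.345 -0.708  2.251 -0.834  0.631 -0.644] [0.4843 0.2069 0.2303] [-2.624 -0.874 -0.953]
fwd
T [0.203, 0.045, 0.166] R [0.0, 0.001, -0.001]
0.5 err 0.0 0.0 margin 0.23 [0.51, -0.27, -0.77, 2.19, -0.77, 0.59, -0.7]
1.0 err 0.0 0.0 margin 0.28 [0.54, -0.19, -0.83, 2.14, -0.68, 0.54, -0.77]
down from there
T [-0.083, -0.0, 0.1] R [0.0, 0.0, 0.0]
```

move_arm(translation=[[0.03,0.01,0.03],[0.07,0.02,0.06],[0.115,0.03,0.095],[0.16,0.04,0.135],[0.2,0.048,0.164],[0.2,0.048,0.164],[0.2,0.048,0.164],[0.2,0.048,0.164]], rot=[[0,0,0],[0,0,0],[0,0,0],[0,0,0],[0,0,0],[0,0,0],[0,0,0],[0,0,0]])

```text
t: 16.1
eef_pos: [0.5311, 0.2309, 0.2308]
orientation: [-2.624, -0.875, -0.953]
contact_force: [-0.2, -0.3, -0.4]
finger_gap: 0.394
finger_force: 44.7
```

```bash
python3 log.py; python3 - <<'E'
from h import *
d=np.load('held.npz'); R=Ro.from_matrix(d['rg']); s=sense();print(s['contact_force'],(np.array(s['eef_pos'])-d['xg']).round(4)); rel(d['xg']-[0,0,.001],R)
b=snap('wrist','w6')[180:340,170:350]; a=cv2.imread('pics/w4.png')[180:340,170:350]
z=lambda i,f:cv2.resize(i,None,fx=f,fy=f,interpolation=cv2.INTER_CUBIC)
cv2.imwrite('pics/m3.png',np.hstack([z(a,2.2),z(b[:,:,::-1],2.2)])); print('diff',np.abs(a.astype(int)-b[:,:,::-1]).mean())
E
```

```text
16.1 [ 0.543 -0.193 -0.837  2.144 -0.694  0.546 -0.765] [0.5311 0.2309 0.2308] [-2.624 -0.875 -0.953]
[-0.20173142 -0.34238012 -0.43212698] [-0.0006 -0.0002  0.0259]
T [-0.084, 0.001, 0.105] R [-0.0, 0.001, 0.0]
diff 1.6487037037037038
```

View pics/m3.png

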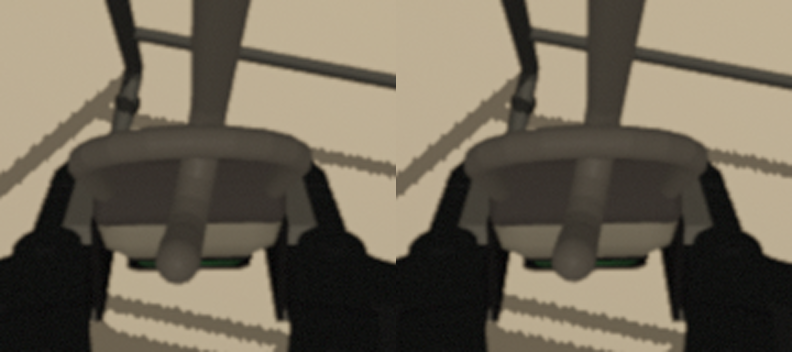

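The two views, before and now, are identical: the hook tip is through the loop again. Lowering.

move_arm(translation=[[-0.015,0,0.02],[-0.035,0,0.044],[-0.055,0,0.069],[-0.072,0,0.09],[-0.083,0.001,0.102],[-0.083,0.001,0.102],[-0.083,0.001,0.102],[-0.083,0.001,0.102]], rot=[[0,0,0],[0,0,0],[0,0,0],[0,0,0],[0,0,0],[0,0,0],[0,0,0],[0,0,0]])

```text
t: 17.15
eef_pos: [0.532, 0.2311, 0.205]
orientation: [-2.623, -0.875, -0.955]
contact_force: [1.2, -0.2, 1.8]
finger_gap: 0.391
finger_force: 44.8
```

```bash
python3 log.py; python3 - <<'E'
from h import *
s=sense();d=np.load('held.npz');print(s['contact_force'],(np.array(s['eef_pos'])-d['xg']).round(4))
b=snap('wrist','w7'); print(np.abs(cv2.imread('pics/w3.png')[180:320,210:310].astype(int)-b[180:320,210:310,::-1]).mean())
E
```

```text
17.15 [ 0.537 -0.146 -0.855  2.174 -0.694  0.473 -0.747] [0.532  0.2311 0.205 ] [-2.623 -0.875 -0.955]
[ 1.19877526 -0.24715219  1.80090022] [ 0.0003 -0.      0.0001]
16.19664285714286
```

move_arm(translation=[[0,0,0],[0,0,0],[0,0,0],[0,0,0],[0,0,0],[0,0,0]], rot=[[0,0,0],[0,0,0],[0,0,0],[0,0,0],[0,0,0],[0,0,0]], claw=75)

```text
t: 17.95
eef_pos: [0.5317, 0.2312, 0.2046]
orientation: [-2.623, -0.875, -0.953]
contact_force: [-0.6, -0.9, 0.7]
finger_gap: 0.878
finger_force: 0.0
```

```bash
python3 log.py; python3 - <<'E'
from h import *
s=sense();d=np.load('held.npz');print(s['contact_force'])
b=snap('wrist','w8')[180:320,210:310,::-1].astype(int); print(np.abs(cv2.imread('pics/w3.png')[180:320,210:310]-b).mean(),np.abs(cv2.imread('pics/w7.png')[180:320,210:310]-b).mean())
R=Ro.from_matrix(d['rg']); print('back'); plan(d['xg']-.07*ux,toolR(yaw+.18,np.radians(57),-1),4)
E
```

```text
17.95 [ 0.537 -0.146 -0.855  2.174 -0.694  0.474 -0.747] [0.5317 0.2312 0.2046] [-2.623 -0.875 -0.953]
[-0.64011327 -0.8660949   0.69267496]
7.093309523809523 14.501238095238095
back
T [-0.263, -0.065, -0.222] R [-0.004, -0.154, 0.006]
0.5 err 0.0 0.0 margin 0.23 [0.55, -0.23, -0.83, 2.19, -0.68, 0.58, -0.78]
1.0 err 0.0 0.0 margin 0.18 [0.55, -0.32, -0.8, 2.22, -0.68, 0.69, -0.79]
```

move_arm(translation=[[-0.03,0,-0.025],[-0.08,0,-0.07],[-0.13,-0.01,-0.11],[-0.19,-0.02,-0.16],[-0.24,-0.04,-0.2],[-0.27,-0.05,-0.228],[-0.27,-0.05,-0.228]], rot=[[0,0,0],[0,-0.03,0],[0,-0.06,0],[0,-0.1,0],[0,-0.13,0],[0,-0.154,0],[0,-0.154,0]])

```text
t: 18.88
eef_pos: [0.4692, 0.1966, 0.2052]
orientation: [-2.705, -0.903, -0.803]
contact_force: [-0.5, 0.7, 0.1]
finger_gap: 0.874
finger_force: 0.0
```

```bash
python3 log.py; python3 - <<'E'
from h import *
print(sense()['contact_force']); plan(np.array([.41,.0,.29]),toolR(yaw,np.radians(65),-1),4)
E
```

```text
18.875 [ 0.551 -0.319 -0.793  2.222 -0.688  0.695 -0.768] [0.4692 0.1966 0.2052] [-2.705 -0.903 -0.803]
[-0.53736381  0.69136061  0.10690031]
T [-0.462, 0.609, -0.806] R [-0.114, -0.178, 0.208]
0.5 err 0.0 0.0 margin 0.05 [0.61, -0.45, -0.6, 2.2, -0.64, 0.95, -0.73]
1.0 err 0.0 0.0 margin 0.02 [0.7, -0.48, -0.44, 2.14, -0.53, 1.16, -0.69]
```

move_arm(translation=[[-0.06,0.06,-0.08],[-0.12,0.2,-0.22],[-0.18,0.36,-0.38],[-0.25,0.55,-0.55],[-0.33,0.73,-0.72],[-0.33,0.73,-0.72],[-0.33,0.73,-0.72],[-0.33,0.73,-0.72]], rot=[[0,0,0],[-0.03,-0.05,0.05],[-0.06,-0.1,0.1],[-0.09,-0.14,0.15],[-0.114,-0.178,0.2],[-0.114,-0.178,0.2],[-0.114,-0.178,0.2],[-0.114,-0.178,0.2]])

```text
t: 19.88
eef_pos: [0.4497, 0.0008, 0.289]
orientation: [-2.895, -0.686, -0.641]
contact_force: [1.5, 1.1, 0.5]
finger_gap: 0.877
finger_force: 0.0
```

```bash
python3 log.py; python3 - <<'E'
from h import *
print(sense()['contact_force'])
im=[snap('side','s9'),snap('top','t9'),snap('wrist','w9')]
for n in('side','top','wrist'):
  print(n,[[(np.round(b['extent']).astype(int).tolist(),round(b['conf'],2)) for b in boxes_of(n,k)[:2]] for k in('thermometer','turner','skimmer')])
a=im[0][110:260,130:270];z=lambda i,f:cv2.resize(i[:,:,::-1],None,fx=f,fy=f,interpolation=cv2.INTER_CUBIC)
A=z(a,3);B=z(im[2][:192,:320],1.2); C=z(im[1][130:330,120:440],1.2); m=np.zeros((600,810,3),np.uint8); m[:A.shape[0],:A.shape[1]]=A; m[:B.shape[0],421:421+B.shape[1]]=B; m[240:240+C.shape[0],421:421+C.shape[1]]=C; cv2.imwrite('pics/m4.png',m[:,:805][:600,:800])
E
```

```text
19.875 [ 0.724 -0.378 -0.502  2.071 -0.507  1.101 -0.72 ] [0.4497 0.0008 0.289 ] [-2.895 -0.686 -0.641]
[1.47390695 1.09570259 0.51404356]
side [[([173, 180, 190, 225], 0.79), ([137, 250, 149, 281], 0.76)], [([204, 170, 221, 242], 0.81)], [([233, 161, 247, 225], 0.78)]]
top [[([173, 158, 195, 192], 0.75), ([126, 210, 145, 228], 0.59)], [([212, 162, 240, 204], 0.81)], [([261, 149, 278, 194], 0.58)]]
wrist [[([2, 0, 126, 113], 0.94), ([0, 131, 43, 159], 0.84)], [([143, 1, 243, 134], 0.92)], [([265, 2, 363, 129], 0.94)]]
```

View pics/m4.png

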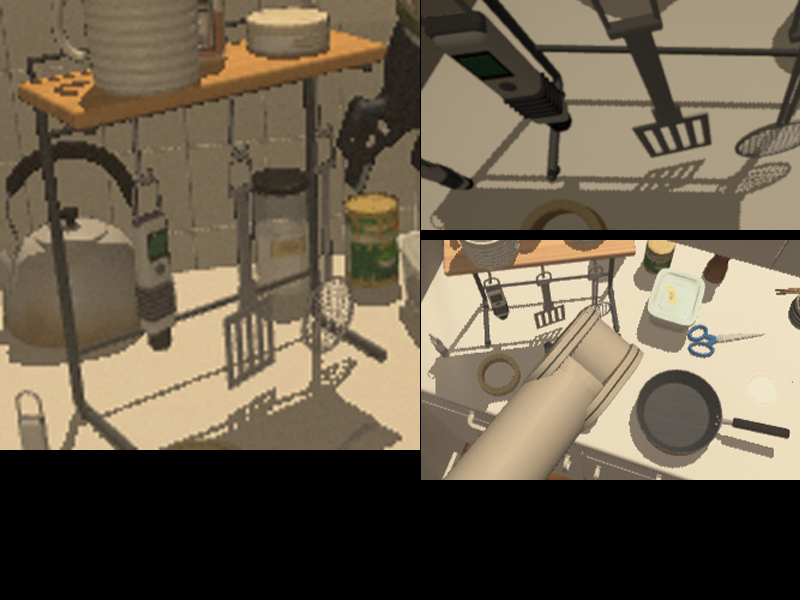

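The thermometer hangs on the left hook again, the turner and skimmer are on theirs, and the worktop is unchanged. I'll let any swing die out.

move_arm(translation=[[0,0,0],[0,0,0],[0,0,0],[0,0,0],[0,0,0],[0,0,0],[0,0,0],[0,0,0],[0,0,0],[0,0,0]], rot=[[0,0,0],[0,0,0],[0,0,0],[0,0,0],[0,0,0],[0,0,0],[0,0,0],[0,0,0],[0,0,0],[0,0,0]])

```text
t: 21.72
eef_pos: [0.4499, -0.0003, 0.2897]
orientation: [-2.896, -0.684, -0.643]
contact_force: [0.7, -0.3, 0.4]
finger_gap: 0.879
finger_force: 0.0
```

move_arm(translation=[[0,0,0],[0,0,0],[0,0,0],[0,0,0],[0,0,0],[0,0,0],[0,0,0],[0,0,0],[0,0,0],[0,0,0]], rot=[[0,0,0],[0,0,0],[0,0,0],[0,0,0],[0,0,0],[0,0,0],[0,0,0],[0,0,0],[0,0,0],[0,0,0]])

```text
t: 22.98
eef_pos: [0.4499, -0.0003, 0.2897]
orientation: [-2.896, -0.684, -0.643]
contact_force: [0.4, -0.5, -0.1]
finger_gap: 0.878
finger_force: 0.0
```

move_arm(translation=[[0,0,0],[0,0,0],[0,0,0],[0,0,0],[0,0,0],[0,0,0],[0,0,0],[0,0,0],[0,0,0],[0,0,0]], rot=[[0,0,0],[0,0,0],[0,0,0],[0,0,0],[0,0,0],[0,0,0],[0,0,0],[0,0,0],[0,0,0],[0,0,0]])

```text
t: 24.22
eef_pos: [0.4499, -0.0004, 0.2897]
orientation: [-2.896, -0.684, -0.643]
contact_force: [0.2, 0.3, 0.0]
finger_gap: 0.88
finger_force: 0.0
```

```bash
python3 - <<'E'
from h import *
f=[grab_frame('wrist')[:130,:130].astype(int) for i in range(8)]
print([np.abs(a-f[0]).mean().round(2) for a in f], np.abs(f[0]-cv2.imread('pics/w9.png')[:130,:130,::-1]).mean(), sense()['t'])
s=grab_frame('side').astype(int);a=cv2.imread('pics/side0.png')[:,:,::-1].astype(int);print([np.abs(s-a)[175:232,168:195].mean(),np.abs(s-a)[240:285,120:160].mean()])
E
```

```text
[np.float64(0.0), np.float64(0.88), np.float64(0.88), np.float64(0.88), np.float64(0.88), np.float64(0.88), np.float64(0.88), np.float64(0.88)] 4.272090729783037 24.625
[np.float64(4.394411955815465), np.float64(4.292222222222223)]
```

The thermometer is at rest (only image noise between frames, no motion), and its side view differs from the first no more than an untouched patch does. Handing in.

```bash
python3 -c "
from rig import job_done; print(job_done())"
```

```text
the job is handed in; nothing more can be done
None
```

I held the thermometer still about 15 cm above the middle of the pan for about 2.5 s and hung it back on its hook, at rest; the job is handed in, but the hand-in returned no verdict.

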